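Pull the cup from a packed gift set for check-weighing

TASK

The low cup in the back row of the packed gift set has to be check-weighed: first lift the flask, the tea tin and the canister, which crowd it in, out of the carton and stand all three upright on the jute mat. Then stand the cup upright in the middle of the scale's pan, and once it is there put the flask, the tea tin and the canister back upright, each in the very pocket it came from. Set every piece down, do not drop it, and do not disturb the small white box and the squat tin in the carton's front pockets or the tape gun on the bench.

Things in the scene. Friction and masses are not known exactly. Their poses are not given: they have to be found in the camera images.
- flask: Loose round steel vacuum flask, 178 mm tall, 0.22 to 0.42 kg. Body diameter 60 mm up to 120 mm height, sloping shoulder, then a black cap, a plain cylinder of diameter 46 mm from 142 to 178 mm height, firm to lift by. Origin: centre of the underside; z up its axis. Starts in one of the three pockets left, right or in front of the cup; which one varies.
- tea_tin: Loose square aluminium tea tin, 58 x 58 mm, 150 mm tall, 0.20 to 0.36 kg; its fixed lid is the top 32 mm (118 to 150 mm height), 60 x 60 mm, flat-topped. Origin: centre of the underside; z up, x and y square to its faces. Starts in another of the three pockets around the cup, within 0.06 rad of square to the carton.
- canister: Loose round steel coffee canister, diameter 58 mm, with a fixed brown wooden lid of the same diameter (128 to 140 mm height) and a small wooden knob on it (diameter 20 mm, 140 to 158 mm height), 0.21 to 0.39 kg. Origin: centre of the underside; z up. Starts in the last of the three pockets around the cup.
- cup: Loose low open steel cup without a handle, outside diameter 62 mm, 75 mm tall, wall 3 mm, 0.14 to 0.26 kg. Origin: centre of the underside; z up. Starts in the middle pocket of the carton's back row, with the three taller pieces to its left, right and front; it stands 48 mm above the foam.
- carton: Fixed cardboard carton base, 190 x 276 mm (x, y), walls 48 mm high, with a grey foam insert, its top at 40 mm. Origin: underside centre; x points to the back row (away from the robot), y left; yaw within 0.15 rad. Square pockets 72 x 72 mm, floor at 13 mm height, at x = -42 (front row), +42 mm (back), y = -84, 0, +84 mm. Tall pieces: back left, back right, front middle; cup: back middle.
- mat: Brown jute mat, 300 x 180 mm (x, y), 6 mm thick, fixed flat on the bench and empty: the side area. Origin: centre of the underside; x along its length, away from the robot. It has room for the three tall pieces in a row along x, 100 mm apart. Mat, carton and scale swap between the left, middle and right of the bench; the mat is always next to the carton.
- scale: White bench scale with a flat rectangular steel pan, 170 x 180 mm (x, y), its top 65 mm above the bench, rigid and without a rim; does not move. Origin: on the bench directly under the centre of the pan; z up. A lower console with a display extends from 90 to 160 mm on its -x side, towards the robot.
- filter_box: Bystander: small plain white box, 58 x 58 x 40 mm, 0.12 kg, loose in the carton's front left pocket; its top is 13 mm above the foam. Origin: centre of the underside. Leave it alone.
- sugar_tin: Bystander: squat round steel tin with a flat closed lid, diameter 60 mm, 38 mm tall, 0.15 kg, loose in the carton's front right pocket; its top is 11 mm above the foam. Origin: centre of the underside. Leave it alone.
- tape_gun: Bystander: red hand tape dispenser lying on its side with its roll (diameter 108 mm, 55 mm high), handle and blade, about 160 x 140 mm, 0.45 kg, on the bench beyond the work. Origin: underside, at the roll's axis. Leave it alone.

How it is judged:
By the outcome, as a careful person would: the job done as asked, in the order asked, and still so for the second after the job is handed in, with the robot touching nothing.
It also fails if it takes over 144 s, if anything falls off the work surface, if the arm or the gripper's body presses on something with over 40 N, if the wrist force passes 120 N, or if a joint passes its speed limit or range.

ROBOT

A 6-joint arm with a two-finger parallel gripper is mounted at the origin on the work surface. World frame = base frame: x ahead of the robot, y to its left, z up, the work surface at z = 0. Lengths are in m, angles in rad, forces in N, time in s.
With the tool pointing down it reaches from about 0.25 to 0.85 m from the base axis. Payload 12.5 kg.
Tool frame: the origin (TCP) lies between the finger pads; the fingertips stand r.nose_length ahead of it and the grasp point (between the pads) lies 5 mm behind it (r.nose_length is the distance from the TCP to the fingertips, in m); z points along the fingers, y is the line along which they close (so a half turn about z gives the same grasp; the last joint's range is limited). The gripper opens to 93 mm and grips with 3 to 60 N. Pads are 15 mm wide; open, the fingers measure 128 mm over their backs; the gripper's body (75 mm by 188 mm) begins 65 mm behind the grasp point.
Start: joints at [1.038, 0.351, 1.652, -0, 1.139, -0.085], TCP at [0.238, 0.496, 0.233] pointing down, gripper open.
Joint ranges: [-2.75, 2.75], [-0.79, 2.1], [0.01, 2.65], [-1.57, 4.71], [0.07, 3.14], [-2.87, 2.87]. Speed limits (rad/s): [2.22, 2.22, 2.79, 3.14, 3.14, 3.14].

INTERFACE

Orientations are given as [roll, pitch, yaw] about the fixed x, y, z axes, in that order (R = Rz(yaw) Ry(pitch) Rx(roll)).
In Python, from station import r gives the robot as it stands.
- The arm moves only by the tool move_arm, never from a script. Its argument "commands" is a list of rows, each a list of 3 entries, a list of its own where there are three numbers: the turn, a rotation vector about the tool's x, y, z in degrees, then the shift along the tool's x, y, z in cm, then the finger opening in cm, from 0 to 9.3. In form: [[[ax, ay, az], [tx, ty, tz], claw], ...]. A call has 1 to 20 rows; each row shifts and turns the commanded pose from where the row before left it, along the tool's axes as they then stand; what a row does not reach is not made up. A row lasts 1/10 s, in which the tool goes at most 50 mm and 8.59 degrees, less where a joint would pass 70% of its speed; a pose out of reach is approached as far as the arm can. A call is refused whole if a number of a shift passes 5 or a number of a turn 8.59, either way. A call with a gripper value outside its range is refused whole. The fingers move at their own pace and stop on an object; "grip_force" is the grip in N (left out, the last holds). Time passes only in rows, so rows that do not move let the fingers close. It gives the time, the measured TCP pose, the force, the opening and the grip force at its end, in the units of the state.
- r.observe(): the state, without advancing time (a new reading comes with each control period).
- r.grab_frame(name): name is "scene" or "top" or "wrist"; returns the picture (480x640x3 uint8, red, green, blue); there is no depth.
- r.get_calibration(name): a dict with "K" (3x3 intrinsics, pixels), "T" (4x4, takes a point from camera to world coordinates). Camera axes: x right, y up, looking along -z (the intrinsics and any distortion apply to the point x, -y, -z); pixel columns grow to the right and rows downward; lengths in m; the calibration is good to about 2 mm. A picture is of the moment at which its call begins: read the wrist's pose just before it. get_calibration takes no time and is no camera call; for the wrist camera it gives the pose at the moment of the call.
- r.close_job(): hands the job in; it is judged then, once.
The state is a dict: "time": time; "joint_pos": joint angles; "qvel": joint speeds; "joint_torque": joint torques, N m; "tcp_pos": TCP position; "orientation": TCP orientation; "ft_force": force on the tool from outside, world axes, zero at the start; "torque": the same for the moment, N m; "finger_gap": finger opening in m; "grasp_force": force on a finger pad.
Only numpy, scipy, OpenCV 4.12 (cv2) and the standard library are available. Lean on these libraries where they do the work, as an engineer would, in place of code of your own. Each camera call takes 0.05 s, during which the arm holds its last target. There are 200 camera calls.

## Working session

There is one attempt and no reset: what is moved stays moved. The work goes in short steps, Python scripts to look and compute and a tool call to move; the robot and the scene stay as the last step left them, time stands still between calls to the robot, and variables do not carry over. Pictures are saved under pics/ and viewed, at most 14 in all, crops included, and the job is handed in when it is done.

Besides the shell and the picture viewer there is one more tool, called in YAML: its name, and indented under it one key for each argument. move_arm: Moves the arm, as the interface text tells. Its arguments: {"type":"object","properties":{"commands":{"type":"array","items":{"type":"array"}},"grip_force":{"type":"number"}},"required":["commands"]}

```bash
ls; mkdir -p pics; python3 - <<'E'
from station import r
import cv2
print(r.observe(), r.nose_length)
for n in("top","scene"):
    cv2.imwrite(f"pics/{n}0.png",r.grab_frame(n)[:,:,::-1]); c=r.get_calibration(n); print(n,c)
E
```

```text
pics
{'time': 0.0, 'joint_pos': array([ 1.03837972e+00,  3.51248290e-01,  1.65245978e+00, -1.33955567e-05,
        1.13913343e+00, -8.46437039e-02]), 'qvel': array([ 0.00058109, -0.00331596, -0.00066635, -0.00059483,  0.00066796,
        0.00053602]), 'joint_torque': array([-3.40931882e-03, -4.97318029e+01, -2.85253608e+01,  6.98834402e-02,
        2.57030904e-02, -8.64885260e-05]), 'tcp_pos': array([0.23794778, 0.49546915, 0.23208127]), 'orientation': array([-3.14034725e+00, -9.34645569e-05,  2.69382530e+00]), 'ft_force': array([-1.4941126 , -0.03592058,  0.14447082]), 'torque': array([-0.00870754, -0.00656904, -0.02700101]), 'grasp_force': 0.0, 'finger_gap': 0.09314975399980008} 0.014
top {'K': array([[529.70575441,   0.        , 318.56472828],
       [  0.        , 529.70575441, 245.45037439],
       [  0.        ,   0.        ,   1.        ]]), 'T': array([[-0.00480579,  0.99282601, -0.11947138,  0.46603389],
       [-0.99998422, -0.00511907, -0.0023155 ,  0.04892382],
       [-0.00291047,  0.11945837,  0.99283494,  1.25000116],
       [ 0.        ,  0.        ,  0.        ,  1.        ]])}
scene {'K': array([[572.51313219,   0.        , 321.83054389],
       [  0.        , 572.51313219, 242.50686788],
       [  0.        ,   0.        ,   1.        ]]), 'T': array([[ 0.21631569, -0.85495867,  0.47143737,  1.28488163],
       [ 0.97627425,  0.18456767, -0.11324029, -0.12922925],
       [ 0.00980367,  0.48474782,  0.87459902,  1.26165547],
       [ 0.        ,  0.        ,  0.        ,  1.        ]])}
```

View pics/top0.png

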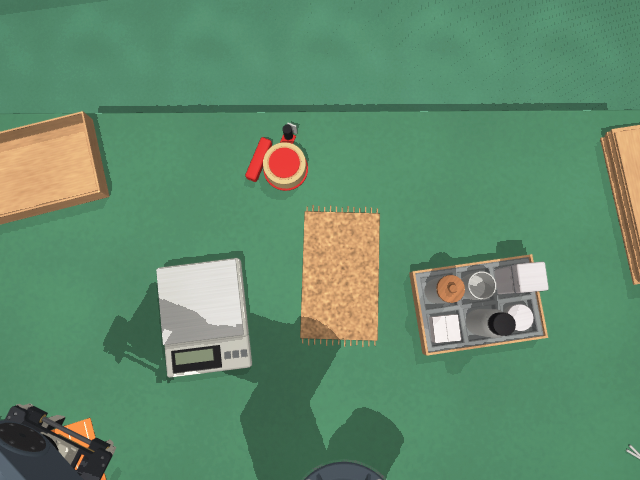

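View pics/scene0.png

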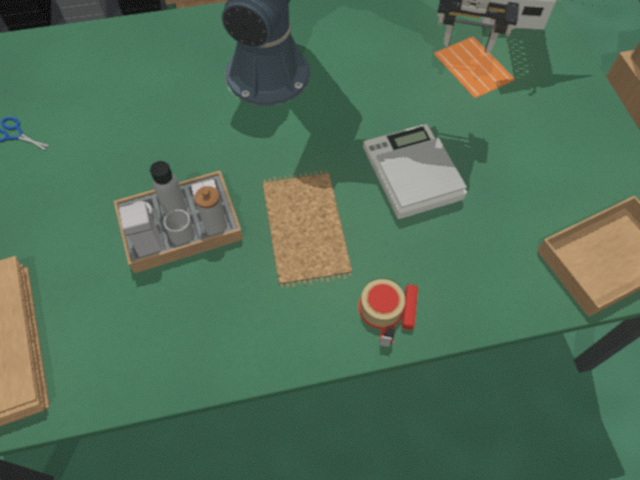

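The canister (brown lid, ~451,288) is back left, the tea tin (white lid, ~532,277) back right, and the flask (black cap, ~502,324) front middle. The cup rim is at ~482,286. The mat is in the middle and the scale on the left, centred at ~202,302.

```bash
cat > h.py <<'E'
import numpy as np, cv2
from station import r
from scipy.spatial.transform import Rotation as R
def cast(cal,uv,z):
    K,T=cal["K"],cal["T"]; uv=np.atleast_2d(uv).astype(float)
    d=np.c_[(uv[:,0]-K[0,2])/K[0,0],-(uv[:,1]-K[1,2])/K[1,1],-np.ones(len(uv))]@T[:3,:3].T
    return T[:3,3]+d*((z-T[2,3])/d[:,2])[:,None]
def project(cal,P):
    K,T=cal["K"],cal["T"]; p=(np.atleast_2d(P)-T[:3,3])@T[:3,:3]
    return np.c_[K[0,0]*p[:,0]/-p[:,2]+K[0,2],-K[1,1]*p[:,1]/-p[:,2]+K[1,2]]
def blob(mask,minarea=30):
    n,l,s,c=cv2.connectedComponentsWithStats(mask.astype(np.uint8))
    return [(s[i,4],s[i,:4].tolist(),c[i].round(1).tolist()) for i in range(1,n) if s[i,4]>=minarea]
def to_tool(target,yaw=None):
    "shift in tool axes [cm] and turn about tool z [deg] to the target pose"
    o=r.observe(); M=R.from_euler("xyz",o["orientation"])
    t=M.inv().apply(np.array(target)-o["tcp_pos"])*100
    dy=None if yaw is None else -np.degrees((yaw-o["orientation"][2]+np.pi/2)%np.pi-np.pi/2)
    return t.round(2),dy
E
python3 - <<'E'
from h import *
im=cv2.imread("pics/top0.png"); c=r.get_calibration("top")
hsv=cv2.cvtColor(im,cv2.COLOR_BGR2HSV); H,S,V=cv2.split(hsv)
roi=np.zeros(H.shape,bool); roi[235:375,395:570]=1
print("black",blob((V<60)&roi)); print("brown",blob((H<16)&(S>110)&roi)); 
print("white",blob((V>195)&(S<40)&roi))
g=((H>60)&(H<95)&(S>80)); print("notgreen",blob((~g)&roi,500))
m=((~g)&roi).astype(np.uint8)
# carton rim corners and pan/mat corners, read by eye
P=lambda n,uv,z:print(n,cast(c,uv,z).round(4)[:,:2].tolist())
P("carton",[(411,272),(533,255),(548,337),(426,354)],.048)
P("mat",[(305,211),(380,211),(378,341),(301,341)],.006)
P("pan",[(157,268),(240,259),(248,346),(163,346)],.065)
P("cup",[(482,286)],.088);P("cap",[(502,324)],.191);P("knob",[(451,286)],.171);P("tin",[(532,277)],.163);P("tape",[(286,165)],.05)
w=im[245:365,395:570]; cv2.imwrite("pics/z.png",cv2.resize(np.hstack([w,im[245:365,150:260]]),None,fx=2.8,fy=2.8,interpolation=2))
E
```

```text
black [(np.int32(502), [488, 313, 27, 23], [501.4, 323.6])]
brown [(np.int32(68), [500, 255, 33, 7], [519.4, 257.6]), (np.int32(112), [429, 260, 66, 11], [461.5, 265.0]), (np.int32(373), [410, 272, 18, 83], [418.2, 311.9]), (np.int32(608), [437, 275, 28, 28], [450.3, 288.4]), (np.int32(121), [537, 292, 11, 47], [541.5, 315.7]), (np.int32(128), [444, 341, 68, 12], [477.6, 346.2])]
white [(np.int32(790), [517, 262, 31, 30], [532.2, 276.7]), (np.int32(96), [469, 273, 13, 13], [474.6, 280.0]), (np.int32(442), [508, 305, 25, 26], [521.5, 316.6]), (np.int32(659), [432, 315, 29, 28], [446.1, 328.3])]
notgreen [(np.int32(11213), [409, 254, 140, 102], [479.4, 303.7])]
carton [[0.5489, -0.1579], [0.5862, -0.4366], [0.4018, -0.4603], [0.3657, -0.1866]]
mat [[0.6986, 0.0838], [0.6977, -0.095], [0.3923, -0.0847], [0.3931, 0.0936]]
pan [[0.5595, 0.4144], [0.5789, 0.2284], [0.3862, 0.2083], [0.3871, 0.3957]]
cup [[0.5147, -0.3054]]
cap [[0.4352, -0.3104]]
knob [[0.5115, -0.2172]]
tin [[0.5294, -0.3857]]
tape [[0.7992, 0.1265]]
```

View pics/z.png

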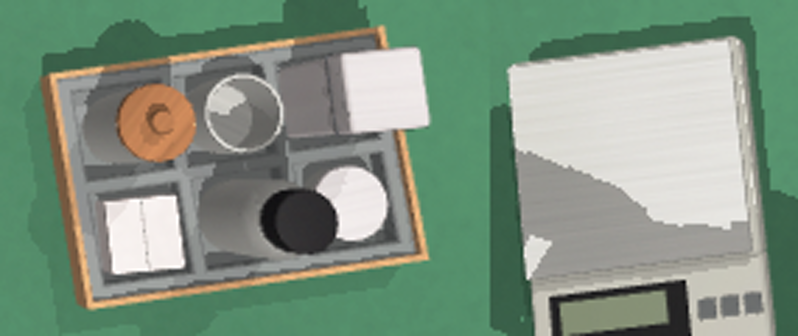

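move_arm:
  commands:
    - [[0,0,8.15],[0,0,-0.8],9.3]
    - [[0,0,8.15],[0,0,-0.8],9.3]
    - [[0,0,8.15],[0,0,-0.8],9.3]
    - [[0,0,8.15],[0,0,-0.8],9.3]
    - [[0,0,8.15],[0,0,-0.8],9.3]
    - [[0,0,8.15],[0,0,-0.8],9.3]
    - [[0,0,8.15],[0,0,-0.8],9.3]
    - [[0,0,8.15],[0,0,-0.8],9.3]
    - [[0,0,8.15],[0,0,-0.8],9.3]
    - [[0,0,8.15],[0,0,-0.8],9.3]
    - [[0,0,8.15],[0,0,-0.8],9.3]
    - [[0,0,8.15],[0,0,-0.8],9.3]
    - [[0,0,8.15],[0,0,-0.8],9.3]
    - [[0,0,8.15],[0,0,-0.8],9.3]
    - [[0,0,8.15],[0,0,-0.8],9.3]
    - [[0,0,8.15],[0,0,-0.8],9.3]
    - [[0,0,8.15],[0,0,-0.8],9.3]
    - [[0,0,8.15],[0,0,-0.8],9.3]

```text
time: 1.9
tcp_pos: [0.238, 0.4957, 0.3766]
orientation: [3.141, 0.0, 0.128]
ft_force: [0.9, -0.6, 0.4]
finger_gap: 0.093
grasp_force: 0.0
```

```bash
sed -i 's/+np.pi\/2)%np.pi-np.pi\/2/+np.pi)%(2*np.pi)-np.pi/' h.py; python3 - <<'E'
from h import *
print(r.observe()["joint_pos"],r.observe()["orientation"],to_tool([.40,-.30,.40],.134)); c=r.get_calibration("wrist");o=r.observe()
print(R.from_euler("xyz",o["orientation"]).inv().apply(c["T"][:3,3]-o["tcp_pos"]), c["K"][0,0])
E
```

```text
[ 1.03839092e+00  2.44544765e-01  1.44282975e+00 -5.01567452e-06
  1.45496512e+00  2.48165932e+00] [3.14099946e+00 4.54011528e-04 1.27528369e-01] (array([ 5.94, 80.98, -2.29]), np.float64(-0.3707971299288634))
[ 0.08230369  0.00021006 -0.1511885 ] 337.921740079477
```

move_arm:
  commands:
    - [[0,0,0],[0.3,4.05,-0.2],9.3]
    - [[0,0,0],[0.3,4.05,-0.2],9.3]
    - [[0,0,0],[0.3,4.05,-0.2],9.3]
    - [[0,0,0],[0.3,4.05,-0.2],9.3]
    - [[0,0,0],[0.3,4.05,-0.2],9.3]
    - [[0,0,0],[0.3,4.05,-0.2],9.3]
    - [[0,0,0],[0.3,4.05,-0.2],9.3]
    - [[0,0,0],[0.3,4.05,-0.2],9.3]
    - [[0,0,0],[0.3,4.05,-0.2],9.3]
    - [[0,0,0],[0.3,4.05,-0.2],9.3]
    - [[0,0,0],[0.3,4.05,-0.2],9.3]
    - [[0,0,0],[0.3,4.05,-0.2],9.3]
    - [[0,0,0],[0.3,4.05,-0.2],9.3]
    - [[0,0,0],[0.3,4.05,-0.2],9.3]
    - [[0,0,0],[0.3,4.05,-0.2],9.3]
    - [[0,0,0],[0.3,4.05,-0.2],9.3]
    - [[0,0,0],[0.3,4.05,-0.2],9.3]
    - [[0,0,0],[0.3,4.05,-0.2],9.3]
    - [[0,0,0],[0.3,4.05,-0.2],9.3]
    - [[0,0,0],[0.3,4.05,-0.2],9.3]

```text
time: 3.9
tcp_pos: [0.4052, -0.3008, 0.4164]
orientation: [-3.141, 0.0, 0.133]
ft_force: [0.3, 0.7, 0.1]
finger_gap: 0.0932
grasp_force: 0.0
```

```bash
python3 - <<'E'
from h import *
c=r.get_calibration("wrist");cv2.imwrite("pics/w1.png",r.grab_frame("wrist")[:,:,::-1]); np.save("w1.npy",c["T"]); print(r.observe()["tcp_pos"])
E
```

```text
[ 0.40583027 -0.30504176  0.41555571]
```

View pics/w1.png

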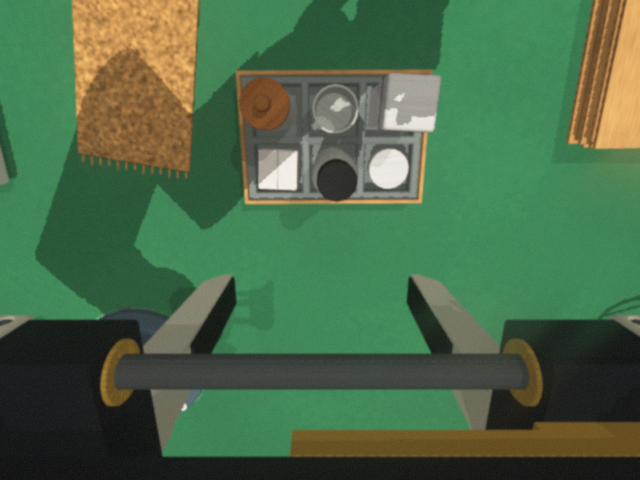

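```bash
python3 - <<'E'
from h import *
c=r.get_calibration("wrist"); c["T"]=np.load("w1.npy"); print({k:v for k,v in c.items() if k not in"T"})
im=cv2.imread("pics/w1.png");H,S,V=cv2.split(cv2.cvtColor(im,cv2.COLOR_BGR2HSV))
roi=np.zeros(H.shape,bool); roi[60:215,225:450]=1
print("black",blob((V<45)&roi)); print("brown",blob((H<16)&(S>110)&roi))
P=lambda n,uv,z:print(n,cast(c,uv,z).round(4)[:,:2].tolist())
P("carton",[(237,71),(422,203),(245,203),(436,71)],.048)
P("cup",[(335,109)],.088);P("cap",[(337,180)],.191);P("knob",[(263,103)],.171);P("lid",[(264.5,104)],.153);P("tin",[(383,74),(440,74),(436,132),(383,131)],.163)
E
```

```text
{'K': array([[337.92174008,   0.        , 321.05548171],
       [  0.        , 337.92174008, 234.89412903],
       [  0.        ,   0.        ,   1.        ]])}
black [(np.int32(86), [319, 160, 30, 17], [331.3, 164.3])]
brown [(np.int32(2092), [239, 77, 51, 53], [263.7, 103.4])]
carton [[0.5514, -0.1622], [0.4017, -0.46], [0.365, -0.1858], [0.5882, -0.4383]]
cup [[0.5176, -0.3042]]
cap [[0.4381, -0.3141]]
knob [[0.5079, -0.2226]]
lid [[0.5081, -0.2214]]
tin [[0.5552, -0.3488], [0.5635, -0.4105], [0.5036, -0.4202], [0.4967, -0.3598]]
```

move_arm:
  commands:
    - [[0,0,0],[1.5,0.6,1],7.5]
    - [[0,0,0],[1.5,0.6,2],7.5]
    - [[0,0,0],[0,0,3],7.5]
    - [[0,0,0],[0,0,3],7.5]
    - [[0,0,0],[0,0,3],7.5]
    - [[0,0,0],[0,0,2],7.5]
    - [[0,0,0],[0,0,2],7.5]
    - [[0,0,0],[0,0,1],7.5]
    - [[0,0,0],[0,0,0],7.5]
    - [[0,0,0],[0,0,0],7.5]
    - [[0,0,0],[0,0,0],7.5]

```text
time: 5.05
tcp_pos: [0.437, -0.3072, 0.2477]
orientation: [3.14, -0.001, 0.133]
ft_force: [-0.1, -0.0, 0.2]
finger_gap: 0.0753
grasp_force: 0.0
```

```bash
python3 - <<'E'
from h import *
print(to_tool([.437,-.313,.173],.133)); cv2.imwrite("pics/w2.png",r.grab_frame("wrist")[:,:,::-1])
E
```

```text
(array([-0.08,  0.56,  7.47]), np.float64(0.022796953363669145))
```

View pics/w2.png

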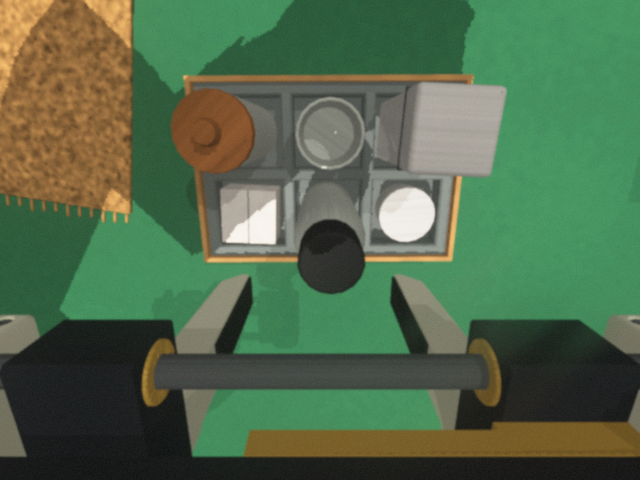

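The cap is at ~(331,257), which agrees with a 5–6 mm sideways correction. The fingers are clear of the canister and tin.

move_arm:
  commands:
    - [[0,0,0],[0,0.55,0],7.5]
    - [[0,0,0],[0,0,1.5],7.5]
    - [[0,0,0],[0,0,2],7.5]
    - [[0,0,0],[0,0,2],7.5]
    - [[0,0,0],[0,0,1.2],7.5]
    - [[0,0,0],[0,0,0.7],7.5]
    - [[0,0,0],[0,0,0],7.5]
    - [[0,0,0],[0,0,0],4]
    - [[0,0,0],[0,0,0],4]
    - [[0,0,0],[0,0,0],4]
    - [[0,0,0],[0,0,0],4]
    - [[0,0,0],[0,0,0],4]
    - [[0,0,0],[0,0,0],4]
    - [[0,0,0],[0,0,0],4]
    - [[0,0,0],[0,0,0],4]
  grip_force: 25

```text
time: 6.6
tcp_pos: [0.4375, -0.3126, 0.173]
orientation: [3.141, -0.0, 0.133]
ft_force: [-0.6, -0.7, 4.0]
finger_gap: 0.0457
grasp_force: 25.0
```

move_arm:
  commands:
    - [[0,0,0],[0,0,-0.5],4]
    - [[0,0,0],[0,0,-1],4]
    - [[0,0,0],[0,0,-1.5],4]
    - [[0,0,0],[0,0,-2],4]
    - [[0,0,0],[0,0,-3],4]
    - [[0,0,0],[0,0,-3],4]
    - [[0,0,0],[0,0,-3],4]
    - [[0,0,0],[0,0,-3],4]
    - [[0,0,0],[0,0,-3],4]
    - [[0,0,0],[0,0,-2],4]
    - [[0,0,0],[0,0,-1],4]

```text
time: 7.7
tcp_pos: [0.4374, -0.3124, 0.4048]
orientation: [3.14, -0.001, 0.133]
ft_force: [0.9, 1.0, -2.7]
finger_gap: 0.0455
grasp_force: 25.0
```

```bash
python3 - <<'E'
from h import *
print(to_tool([.646,0,.40],.0),r.observe()["grasp_force"],r.observe()["ft_force"])
E
```

```text
(array([ 24.83, -28.18,   0.47]), np.float64(7.643478820840091)) 24.97775763273239 [ 0.91399362  1.00536375 -2.68952552]
```

move_arm:
  commands:
    - [[0,0,0],[0.8,-0.9,0],4]
    - [[0,0,0],[1.6,-1.8,0],4]
    - [[0,0,0],[2.2,-2.5,0],4]
    - [[0,0,0],[2.6,-2.95,0],4]
    - [[0,0,0],[2.6,-2.95,0],4]
    - [[0,0,0],[2.6,-2.95,0],4]
    - [[0,0,0],[2.6,-2.95,0],4]
    - [[0,0,0],[2.6,-2.95,0],4]
    - [[0,0,0],[2.6,-2.95,0],4]
    - [[0,0,0],[2.2,-2.5,0],4]
    - [[0,0,0],[1.6,-1.8,0],4]
    - [[0,0,0],[0.8,-0.9,0],4]
    - [[0,0,0],[0,0,0],4]

```text
time: 9.0
tcp_pos: [0.6459, 0.0005, 0.4011]
orientation: [-3.141, 0.002, 0.135]
ft_force: [-0.3, 0.9, -2.8]
finger_gap: 0.0456
grasp_force: 25.0
```

```bash
python3 - <<'E'
from h import *
print(to_tool([.645,0,.167]),r.observe()["grasp_force"])
E
```

```text
(array([-0.04,  0.05, 23.41]), None) 24.977678060531616
```

move_arm:
  commands:
    - [[0,0,0],[0,0,1],4]
    - [[0,0,0],[0,0,2],4]
    - [[0,0,0],[0,0,3],4]
    - [[0,0,0],[0,0,3],4]
    - [[0,0,0],[0,0,3],4]
    - [[0,0,0],[0,0,3],4]
    - [[0,0,0],[0,0,3],4]
    - [[0,0,0],[0,0,2],4]
    - [[0,0,0],[0,0,1.2],4]
    - [[0,0,0],[0,0,0.8],4]
    - [[0,0,0],[0,0,0.5],4]
    - [[0,0,0],[0,0,0.3],4]
    - [[0,0,0],[0,0,0.2],4]
    - [[0,0,0],[0,0,0.2],4]
    - [[0,0,0],[0,0,0.1],4]
    - [[0,0,0],[0,0,0],4]

```text
time: 10.6
tcp_pos: [0.6458, -0.0009, 0.1697]
orientation: [3.142, -0.0, 0.133]
ft_force: [0.1, 0.3, -4.2]
finger_gap: 0.0459
grasp_force: 25.0
```

move_arm:
  commands:
    - [[0,0,0],[0,0,0.1],4]
    - [[0,0,0],[0,0,0.1],4]
    - [[0,0,0],[0,0,0],4]

```text
time: 10.9
tcp_pos: [0.6457, -0.0009, 0.1675]
orientation: [-3.142, 0.0, 0.133]
ft_force: [0.2, 0.0, -2.6]
finger_gap: 0.0453
grasp_force: 25.0
```

move_arm:
  commands:
    - [[0,0,0],[0,0,0.1],4]
    - [[0,0,0],[0,0,0],4]

```text
time: 11.1
tcp_pos: [0.6458, -0.0009, 0.1665]
orientation: [-3.142, 0.0, 0.133]
ft_force: [0.2, -0.5, -2.4]
finger_gap: 0.0455
grasp_force: 25.0
```

move_arm:
  commands:
    - [[0,0,0],[0,0,0.1],4]
    - [[0,0,0],[0,0,0],4]

```text
time: 11.3
tcp_pos: [0.646, -0.0009, 0.166]
orientation: [3.141, -0.001, 0.133]
ft_force: [1.1, -0.2, -0.5]
finger_gap: 0.0455
grasp_force: 25.0
```

move_arm:
  commands:
    - [[0,0,0],[0,0,0.1],4]
    - [[0,0,0],[0,0,0],4]
    - [[0,0,0],[0,0,0],5]
    - [[0,0,0],[0,0,0],6.5]
    - [[0,0,0],[0,0,0],8]
    - [[0,0,0],[0,0,0],8]
    - [[0,0,0],[0,0,0],8]
    - [[0,0,0],[0,0,-1],8]
    - [[0,0,0],[0,0,-2],8]
    - [[0,0,0],[0,0,-4],8]
    - [[0,0,0],[0,0,-4],8]
    - [[0,0,0],[0,0,-4],8]
    - [[0,0,0],[0,0,-4],8]
    - [[0,0,0],[0,0,-2],8]

```text
time: 12.7
tcp_pos: [0.6461, -0.0009, 0.3796]
orientation: [3.14, -0.005, 0.133]
ft_force: [-0.0, 0.6, 0.2]
finger_gap: 0.0802
grasp_force: 0.0
```

```bash
python3 - <<'E'
from h import *
c=r.get_calibration("wrist"); 
im=cv2.imread("pics/w2.png")
print(to_tool([.5075,-.2215,.30],.133))
E
```

```text
(array([-16.71,  20.01,   7.89]), np.float64(0.025987104142029538))
```

move_arm:
  commands:
    - [[0,0,0],[-1.5,1.8,0],8.5]
    - [[0,0,0],[-3,3.6,0],8.5]
    - [[0,0,0],[-3,3.6,0],8.5]
    - [[0,0,0],[-3,3.6,1.5],8.5]
    - [[0,0,0],[-3,3.6,3],8.5]
    - [[0,0,0],[-2.2,2.6,2],8.5]
    - [[0,0,0],[-1,1.2,1.4],8.5]
    - [[0,0,0],[0,0,0],8.5]
    - [[0,0,0],[0,0,0],8.5]

```text
time: 13.6
tcp_pos: [0.5098, -0.2172, 0.2997]
orientation: [3.141, -0.001, 0.133]
ft_force: [0.1, 0.6, 1.1]
finger_gap: 0.0847
grasp_force: 0.0
```

```bash
python3 - <<'E'
from h import *
print(to_tool([.5075,-.2215,.142],.133)); c=r.get_calibration("wrist");im=r.grab_frame("wrist")[:,:,::-1]; np.save("w3.npy",c["T"]);cv2.imwrite("pics/w3.png",im)
H,S,V=cv2.split(cv2.cvtColor(im,cv2.COLOR_BGR2HSV))
for b in blob((H<16)&(S>110),600): print(b,cast(c,[b[2]],.153).round(4))
E
```

```text
(array([-0.3 ,  0.39, 15.77]), np.float64(-0.004686980033606129))
(np.int32(2914), [294, 196, 62, 60], [324.1, 225.5]) [[ 0.5104 -0.2199  0.153 ]]
```

View pics/w3.png

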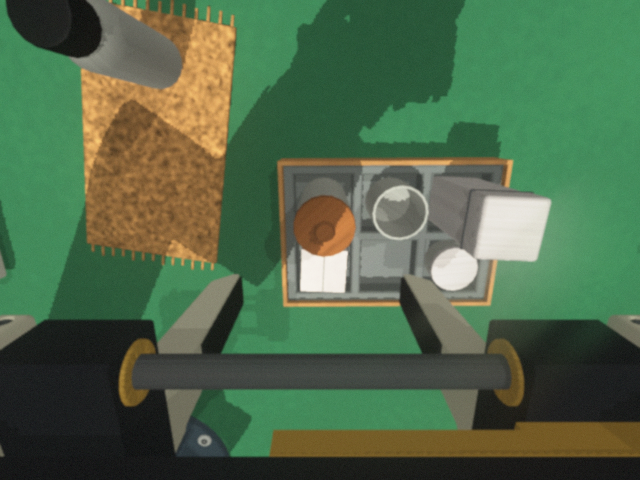

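The flask stands upright on the mat (cap ~50,20). The canister lid is centred at ~(324,225) and its position agrees with the earlier measurement.

move_arm:
  commands:
    - [[0,0,0],[-0.1,0.35,1],8.5]
    - [[0,0,0],[0,0,2],8.5]
    - [[0,0,0],[0,0,3],8.5]
    - [[0,0,0],[0,0,3],8.5]
    - [[0,0,0],[0,0,3],8.5]
    - [[0,0,0],[0,0,2],8.5]
    - [[0,0,0],[0,0,1.4],8.5]
    - [[0,0,0],[0,0,0.8],8.5]
    - [[0,0,0],[0,0,0],8.5]
    - [[0,0,0],[0,0,0],5]
    - [[0,0,0],[0,0,0],5]
    - [[0,0,0],[0,0,0],5]
    - [[0,0,0],[0,0,0],5]
    - [[0,0,0],[0,0,0],5]
    - [[0,0,0],[0,0,0],5]
    - [[0,0,0],[0,0,0],5]
  grip_force: 28

```text
time: 15.25
tcp_pos: [0.5091, -0.221, 0.1371]
orientation: [3.141, -0.001, 0.133]
ft_force: [-1.1, 1.6, 5.7]
finger_gap: 0.0577
grasp_force: 28.0
```

move_arm:
  commands:
    - [[0,0,0],[0,0,-0.5],5]
    - [[0,0,0],[0,0,-1],5]
    - [[0,0,0],[0,0,-1.5],5]
    - [[0,0,0],[0,0,-2.5],5]
    - [[0,0,0],[0,0,-3],5]
    - [[0,0,0],[0,0,-3],5]
    - [[0,0,0],[0,0,-2.5],5]
    - [[0,0,0],[0,0,-1.5],5]
    - [[0,0,0],[0,0,-0.5],5]
    - [[0,0,0],[0.3,-1,0],5]
    - [[0,0,0],[0.6,-2,0],5]
    - [[0,0,0],[0.9,-3,0],5]
    - [[0,0,0],[0.9,-3,0],5]
    - [[0,0,0],[1,-3,0],5]
    - [[0,0,0],[1,-3,0],5]
    - [[0,0,0],[0.9,-3,0],5]
    - [[0,0,0],[0.6,-2.2,0],5]
    - [[0,0,0],[0.3,-1.2,0],5]
    - [[0,0,0],[0,0,0],5]

```text
time: 17.15
tcp_pos: [0.5445, 0.0011, 0.2959]
orientation: [-3.141, 0.001, 0.135]
ft_force: [-0.4, 0.4, -2.9]
finger_gap: 0.0576
grasp_force: 28.0
```

move_arm:
  commands:
    - [[0,0,0],[0,0,1],5]
    - [[0,0,0],[0,0,2],5]
    - [[0,0,0],[0,0,3],5]
    - [[0,0,0],[0,0,3],5]
    - [[0,0,0],[0,0,3],5]
    - [[0,0,0],[0,0,2],5]
    - [[0,0,0],[0,0,1.1],5]
    - [[0,0,0],[0,0,0.6],5]
    - [[0,0,0],[0,0,0.4],5]
    - [[0,0,0],[0,0,0.2],5]
    - [[0,0,0],[0,0,0.1],5]
    - [[0,0,0],[0,0,0.1],5]
    - [[0,0,0],[0,0,0.1],5]
    - [[0,0,0],[0,0,0],5]
    - [[0,0,0],[0,0,0],5]

```text
time: 18.65
tcp_pos: [0.5449, -0.0002, 0.1308]
orientation: [3.142, -0.0, 0.134]
ft_force: [-0.0, 0.9, -2.8]
finger_gap: 0.0576
grasp_force: 28.0
```

move_arm:
  commands:
    - [[0,0,0],[0,0,0.1],5]
    - [[0,0,0],[0,0,0.05],5]
    - [[0,0,0],[0,0,0],5]

```text
time: 18.95
tcp_pos: [0.5454, -0.0001, 0.1301]
orientation: [3.141, -0.001, 0.133]
ft_force: [-2.4, 0.4, 7.1]
finger_gap: 0.0575
grasp_force: 28.0
```

move_arm:
  commands:
    - [[0,0,0],[0,0,0],6.2]
    - [[0,0,0],[0,0,0],7]
    - [[0,0,0],[0,0,0],8.8]
    - [[0,0,0],[0,0,0],8.8]
    - [[0,0,0],[0,0,0],8.8]
    - [[0,0,0],[0,0,-1],8.8]
    - [[0,0,0],[0,0,-3],8.8]
    - [[0,0,0],[0,0,-4],8.8]
    - [[0,0,0],[0,0,-4],8.8]
    - [[0,0,0],[0,0,-4],8.8]
    - [[0,0,0],[0,0,-1],8.8]

```text
time: 20.05
tcp_pos: [0.546, -0.0003, 0.3044]
orientation: [3.14, -0.007, 0.133]
ft_force: [0.3, -0.1, 0.6]
finger_gap: 0.0878
grasp_force: 0.0
```

move_arm:
  commands:
    - [[0,0,0],[-0.3,1.5,0],8.8]
    - [[0,0,0],[-0.5,3,0],8.8]
    - [[0,0,0],[-0.7,4,0],8.8]
    - [[0,0,0],[-0.8,4.4,0],8.8]
    - [[0,0,0],[-0.8,4.4,0],8.8]
    - [[0,0,0],[-0.8,4.4,0],8.8]
    - [[0,0,0],[-0.8,4.4,0],8.8]
    - [[0,0,0],[-0.8,4.4,0],8.8]
    - [[0,0,0],[-0.6,3.5,0],8.8]
    - [[0,0,0],[-0.5,2.5,0],8.8]
    - [[0,0,0],[-0.2,1.4,0],8.8]
    - [[0,0,0],[0,0,0],8.8]
    - [[0,0,0],[0,0,0],8.8]

```text
time: 21.35
tcp_pos: [0.5277, -0.3842, 0.2984]
orientation: [-3.14, 0.001, 0.134]
ft_force: [-0.8, 0.3, -1.0]
finger_gap: 0.0878
grasp_force: 0.0
```

```bash
python3 - <<'E'
from h import *
c=r.get_calibration("wrist");im=r.grab_frame("wrist")[:,:,::-1]; np.save("w4.npy",c["T"]);cv2.imwrite("pics/w4.png",im); print(r.observe()["orientation"])
E
```

```text
[-3.14078497e+00  4.24554461e-04  1.34239847e-01]
```

View pics/w4.png

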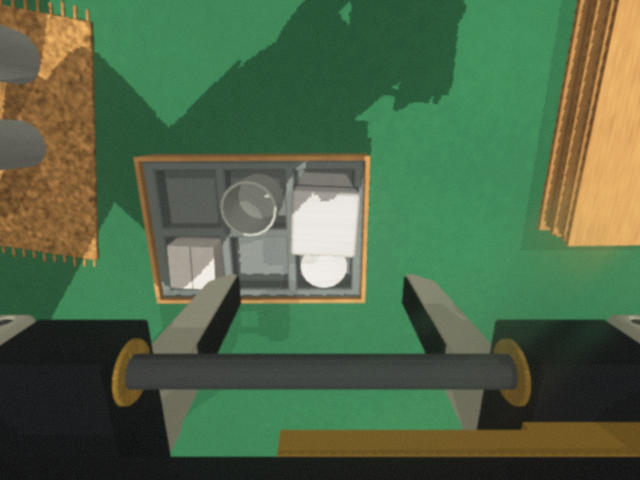

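The tin's lid spans ~(291–357, 187–255), nearly square to the gripper. The canister and flask bodies can be seen standing on the mat at the left.

```bash
python3 - <<'E'
from h import *
c=r.get_calibration("wrist")
P=cast(c,[(293,187),(357,187),(356,256),(291,255)],.163); print(P.round(4),P.mean(0))
print(to_tool([*P.mean(0)[:2],.142],.134))
im=cv2.imread("pics/w4.png")[150:310,270:390]; cv2.imwrite("pics/w4c.png",cv2.resize(im,None,fx=3.6,fy=3.6,interpolation=2))
E
```

```text
[[ 0.5615 -0.3551  0.163 ]
 [ 0.5687 -0.4091  0.163 ]
 [ 0.5068 -0.4184  0.163 ]
 [ 0.4999 -0.36    0.163 ]] [ 0.53422007 -0.38564424  0.163     ]
(array([ 0.61,  0.28, 15.68]), np.float64(0.013742214702821479))
```

View pics/w4c.png

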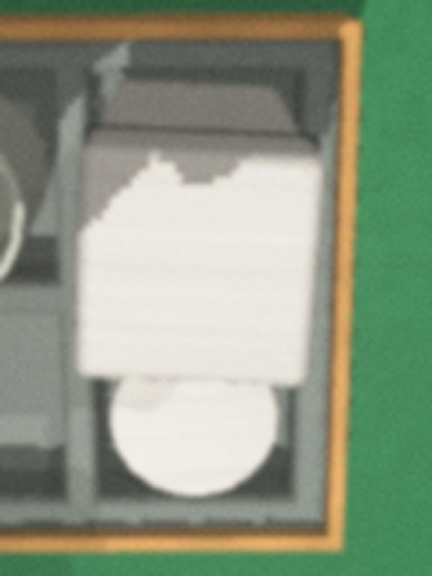

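move_arm:
  commands:
    - [[0,0,2],[0.4,0.3,1],8.8]
    - [[0,0,0],[0,0,2],8.8]
    - [[0,0,0],[0,0,3],8.8]
    - [[0,0,0],[0,0,3],8.8]
    - [[0,0,0],[0,0,3],8.8]
    - [[0,0,0],[0,0,2],8.8]
    - [[0,0,0],[0,0,1.2],8.8]
    - [[0,0,0],[0,0,0.5],8.8]
    - [[0,0,0],[0,0,0],8.8]
    - [[0,0,0],[0,0,0],5.5]
    - [[0,0,0],[0,0,0],5.5]
    - [[0,0,0],[0,0,0],5.5]
    - [[0,0,0],[0,0,0],5.5]
    - [[0,0,0],[0,0,0],5.5]
    - [[0,0,0],[0,0,0],5.5]
    - [[0,0,0],[0,0,0],5.5]
  grip_force: 28

```text
time: 23.0
tcp_pos: [0.5323, -0.3874, 0.1426]
orientation: [3.141, -0.0, 0.098]
ft_force: [-0.5, 0.9, 3.9]
finger_gap: 0.0593
grasp_force: 28.0
```

move_arm:
  commands:
    - [[0,0,0],[0,0,-0.5],5.5]
    - [[0,0,0],[0,0,-1],5.5]
    - [[0,0,0],[0,0,-2],5.5]
    - [[0,0,0],[0,0,-3],5.5]
    - [[0,0,0],[0,0,-3],5.5]
    - [[0,0,0],[0,0,-3],5.5]
    - [[0,0,0],[0,0,-3],5.5]
    - [[0,0,0],[0,0,-1.5],5.5]
    - [[0,0,0],[0,0,-1],5.5]

```text
time: 23.9
tcp_pos: [0.5322, -0.3874, 0.3241]
orientation: [3.14, -0.001, 0.098]
ft_force: [-0.3, -0.7, -3.7]
finger_gap: 0.0597
grasp_force: 28.0
```

move_arm:
  commands:
    - [[0,0,0],[-0.2,-1,0],5.5]
    - [[0,0,0],[-0.3,-2,0],5.5]
    - [[0,0,0],[-0.4,-3,0],5.5]
    - [[0,0,0],[-0.4,-3.2,0],5.5]
    - [[0,0,0],[-0.4,-3.2,0],5.5]
    - [[0,0,0],[-0.4,-3.2,0],5.5]
    - [[0,0,0],[-0.4,-3.2,0],5.5]
    - [[0,0,0],[-0.4,-3.2,0],5.5]
    - [[0,0,0],[-0.4,-3.2,0],5.5]
    - [[0,0,0],[-0.4,-3.2,0],5.5]
    - [[0,0,0],[-0.4,-3.2,0],5.5]
    - [[0,0,0],[-0.4,-3,0],5.5]
    - [[0,0,0],[-0.2,-2.2,0],5.5]
    - [[0,0,0],[-0.2,-1.4,0],5.5]
    - [[0,0,0],[0,-0.4,0],5.5]
    - [[0,0,0],[0,0,0],5.5]

```text
time: 25.5
tcp_pos: [0.4453, -0.0079, 0.3219]
orientation: [3.141, 0.0, 0.099]
ft_force: [0.0, 0.4, -2.3]
finger_gap: 0.0603
grasp_force: 28.0
```

move_arm:
  commands:
    - [[0,0,0],[0,0,1],5.5]
    - [[0,0,0],[0,0,2],5.5]
    - [[0,0,0],[0,0,3],5.5]
    - [[0,0,0],[0,0,3],5.5]
    - [[0,0,0],[0,0,3],5.5]
    - [[0,0,0],[0,0,3],5.5]
    - [[0,0,0],[0,0,1.6],5.5]
    - [[0,0,0],[0,0,0.8],5.5]
    - [[0,0,0],[0,0,0.5],5.5]
    - [[0,0,0],[0,0,0.3],5.5]
    - [[0,0,0],[0,0,0.1],5.5]
    - [[0,0,0],[0,0,0.1],5.5]
    - [[0,0,0],[0,0,0.1],5.5]
    - [[0,0,0],[0,0,0],5.5]
    - [[0,0,0],[0,0,0],5.5]

```text
time: 27.0
tcp_pos: [0.4456, -0.008, 0.1374]
orientation: [3.142, -0.0, 0.099]
ft_force: [0.2, -1.0, -2.3]
finger_gap: 0.0602
grasp_force: 28.0
```

move_arm:
  commands:
    - [[0,0,0],[0,0,0.1],5.5]
    - [[0,0,0],[0,0,0.05],5.5]
    - [[0,0,0],[0,0,0],5.5]

```text
time: 27.3
tcp_pos: [0.4454, -0.008, 0.1356]
orientation: [-3.142, 0.0, 0.099]
ft_force: [0.1, -0.2, -3.2]
finger_gap: 0.0599
grasp_force: 28.0
```

move_arm:
  commands:
    - [[0,0,0],[0,0,0.1],5.5]
    - [[0,0,0],[0,0,0],5.5]

```text
time: 27.5
tcp_pos: [0.4459, -0.0079, 0.1354]
orientation: [-3.141, -0.001, 0.098]
ft_force: [-3.1, 2.5, 9.2]
finger_gap: 0.0602
grasp_force: 28.0
```

move_arm:
  commands:
    - [[0,0,0],[0,0,0],6.2]
    - [[0,0,0],[0,0,0],7]
    - [[0,0,0],[0,0,0],8.8]
    - [[0,0,0],[0,0,0],8.8]
    - [[0,0,0],[0,0,0],8.8]
    - [[0,0,0],[0,0,-1],8.8]
    - [[0,0,0],[0,0,-3],8.8]
    - [[0,0,0],[0,0,-4],8.8]
    - [[0,0,0],[0,0,-4],8.8]
    - [[0,0,0],[0,0,-3],8.8]
    - [[0,0,-2],[0,0,-1],8.8]

```text
time: 28.6
tcp_pos: [0.4463, -0.0081, 0.2986]
orientation: [3.14, -0.005, 0.134]
ft_force: [0.5, -0.2, -0.3]
finger_gap: 0.0877
grasp_force: 0.0
```

move_arm:
  commands:
    - [[0,0,0],[0.2,1.5,0],8.8]
    - [[0,0,0],[0.3,3,0],8.8]
    - [[0,0,0],[0.4,4,0],8.8]
    - [[0,0,0],[0.4,4,0],8.8]
    - [[0,0,0],[0.4,4,0],8.8]
    - [[0,0,0],[0.4,4,0.5],8.8]
    - [[0,0,0],[0.4,4,1.5],8.8]
    - [[0,0,0],[0.3,3,2],8.8]
    - [[0,0,0],[0.2,1.8,2],8.8]
    - [[0,0,0],[0.1,1,2],8.8]
    - [[0,0,0],[0,0,0],8.8]
    - [[0,0,0],[0,0,0],8.8]

```text
time: 29.8
tcp_pos: [0.5165, -0.304, 0.2156]
orientation: [-3.142, -0.0, 0.133]
ft_force: [-0.3, 0.6, -0.3]
finger_gap: 0.088
grasp_force: 0.0
```

```bash
python3 - <<'E'
from h import *
c=r.get_calibration("wrist");im=r.grab_frame("wrist")[:,:,::-1]; np.save("w5.npy",c["T"]);cv2.imwrite("pics/w5.png",im); print(r.observe()["orientation"])
print(to_tool([.517,-.3045,.067],.133))
E
```

```text
[ 3.14082106e+00 -9.49060087e-04  1.33661192e-01]
(array([-0.  ,  0.05, 14.91]), np.float64(0.037883539008599976))
```

View pics/w5.png

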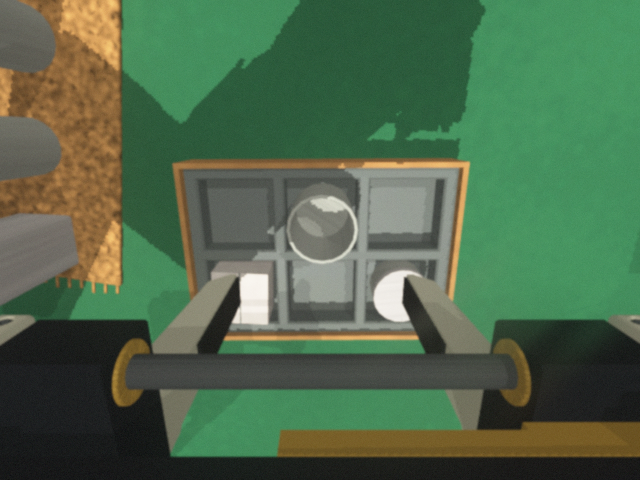

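All three tall pieces stand on the mat at the left, and the cup rim is centred at ~(323,229) between the empty pockets.

```bash
python3 - <<'E'
from h import *
c=r.get_calibration("wrist"); print(cast(c,[(323,229)],.088)); p=cast(c,[(323,229)],.088)[0]; print(to_tool([p[0],p[1],.067]))
t=r.get_calibration("top"); im=r.grab_frame("top")[:,:,::-1]; cv2.imwrite("pics/t2.png",cv2.resize(im[240:385,120:395],None,fx=2.9,fy=2.9,interpolation=2))
E
```

```text
[[ 0.51928859 -0.3052785   0.088     ]]
(array([ 0.22,  0.16, 14.91]), None)
```

View pics/t2.png

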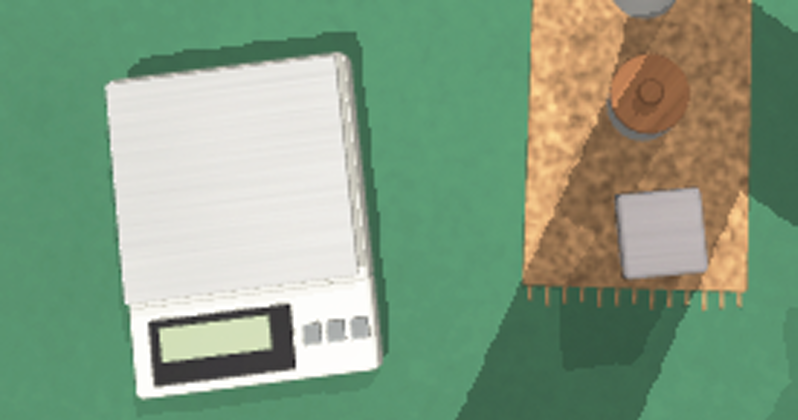

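The pan's corners are at crop ~(107,86), (335,58), (357,278), (128,305). The tin and canister are upright on the mat, with the flask behind them.

move_arm:
  commands:
    - [[0,0,0],[0.15,0.1,1],8.8]
    - [[0,0,0],[0,0,2],8.8]
    - [[0,0,0],[0,0,3],8.8]
    - [[0,0,0],[0,0,3],8.8]
    - [[0,0,0],[0,0,2.5],8.8]
    - [[0,0,0],[0,0,1.7],8.8]
    - [[0,0,0],[0,0,1],8.8]
    - [[0,0,0],[0,0,0.7],8.8]
    - [[0,0,0],[0,0,0],8.8]
    - [[0,0,0],[0,0,0],5.5]
    - [[0,0,0],[0,0,0],5.5]
    - [[0,0,0],[0,0,0],5.5]
    - [[0,0,0],[0,0,0],5.5]
    - [[0,0,0],[0,0,0],5.5]
    - [[0,0,0],[0,0,0],5.5]
    - [[0,0,0],[0,0,0],5.5]
  grip_force: 22

```text
time: 31.5
tcp_pos: [0.5183, -0.305, 0.066]
orientation: [3.141, -0.0, 0.133]
ft_force: [-0.3, 1.9, 4.6]
finger_gap: 0.06
grasp_force: 22.0
```

```bash
python3 - <<'E'
from h import *
t=r.get_calibration("top"); P=cast(t,[(156.9,269.7),(235.5,260),(243.1,335.9),(164.1,345.2)],.065); print(P.round(4),P.mean(0)); print(to_tool([*P.mean(0)[:2],.3]))
E
```

```text
[[0.5557 0.4145 0.065 ]
 [0.5767 0.2385 0.065 ]
 [0.4083 0.2193 0.065 ]
 [0.3888 0.3934 0.065 ]] [0.48237201 0.31643197 0.065     ]
(array([  4.71, -62.07, -23.41]), None)
```

move_arm:
  commands:
    - [[0,0,0],[0,0,-0.5],5.5]
    - [[0,0,0],[0,0,-1],5.5]
    - [[0,0,0],[0,0,-2],5.5]
    - [[0,0,0],[0,0,-3],5.5]
    - [[0,0,0],[0,0,-3.5],5.5]
    - [[0,0,0],[0,0,-3.5],5.5]
    - [[0,0,0],[0,0,-3.5],5.5]
    - [[0,0,0],[0,0,-3.5],5.5]
    - [[0,0,0],[0,0,-3],5.5]
    - [[0,0,0],[0,0,-1.5],5.5]
    - [[0,0,0],[0,0,-1],5.5]

```text
time: 32.6
tcp_pos: [0.5181, -0.305, 0.3276]
orientation: [3.14, -0.001, 0.133]
ft_force: [0.5, -0.8, -1.5]
finger_gap: 0.0602
grasp_force: 22.0
```

move_arm:
  commands:
    - [[0,0,0],[0.1,-1,0],5.5]
    - [[0,0,0],[0.2,-2,0],5.5]
    - [[0,0,0],[0.2,-3,0],5.5]
    - [[0,0,0],[0.3,-3.6,0],5.5]
    - [[0,0,0],[0.3,-3.6,0],5.5]
    - [[0,0,0],[0.3,-3.6,0],5.5]
    - [[0,0,0],[0.3,-3.6,0],5.5]
    - [[0,0,0],[0.3,-3.6,0],5.5]
    - [[0,0,0],[0.3,-3.6,0],5.5]
    - [[0,0,0],[0.3,-3.6,0],5.5]
    - [[0,0,0],[0.3,-3.6,0],5.5]
    - [[0,0,0],[0.3,-3.6,0],5.5]
    - [[0,0,0],[0.3,-3.6,0],5.5]
    - [[0,0,0],[0.3,-3.6,0],5.5]
    - [[0,0,0],[0.3,-3.6,0],5.5]
    - [[0,0,0],[0.2,-3.6,0],5.5]
    - [[0,0,0],[0.2,-3.6,0],5.5]
    - [[0,0,0],[0.2,-3,0],5.5]
    - [[0,0,0],[0,-2,0],5.5]
    - [[0,0,0],[0,-1,0],5.5]

```text
time: 34.6
tcp_pos: [0.4798, 0.3217, 0.3244]
orientation: [3.141, 0.002, 0.136]
ft_force: [-0.4, -0.1, -1.1]
finger_gap: 0.0604
grasp_force: 22.0
```

```bash
python3 - <<'E'
from h import *
im=r.grab_frame("wrist")[:,:,::-1];cv2.imwrite("pics/w6.png",im); o=r.observe();print(o["tcp_pos"],o["finger_gap"],o["joint_pos"],r.get_calibration("wrist")["T"].round(4).tolist())
print(to_tool([.4824,.3164,.125]))
E
```

```text
[0.47994324 0.32196362 0.32455637] 0.06003289866597005 [5.10079833e-01 3.28246811e-01 1.45445647e+00 5.76576301e-04
 1.36077797e+00 1.94512953e+00] [[0.1347, 0.9469, 0.2918, 0.5618], [-0.9909, 0.1289, 0.0391, 0.3329], [-0.0006, -0.2944, 0.9557, 0.4756], [0.0, 0.0, 0.0, 1.0]]
(array([ 0.21,  0.58, 19.96]), None)
```

View pics/w6.png

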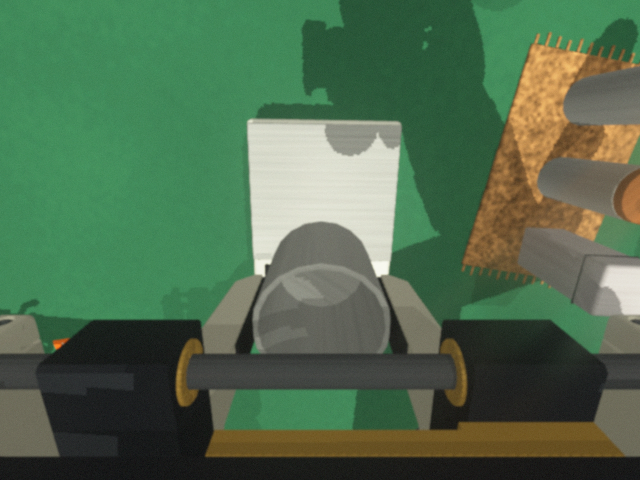

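The cup is held upright between the fingers (rim ~320,310). The pan's back corners are at ~(248,120) and (400,122).

```bash
python3 - <<'E'
from h import *
c=r.get_calibration("wrist"); P=cast(c,[(248,120),(401,122),(388,275),(255,273)],.065); print(P.round(4)); a=.12; print(P.mean(0), P[:2].mean(0)-.085*np.array([np.cos(a),np.sin(a),0]))
print("cup",cast(c,[(321,310)],.401-.0))
E
```

```text
[[0.5622 0.4181 0.065 ]
 [0.5838 0.2432 0.065 ]
 [0.3935 0.2212 0.065 ]
 [0.3727 0.3953 0.065 ]]
[0.47804829 0.31944691 0.065     ] [0.48862115 0.320481   0.065     ]
cup [[0.51973454 0.32728635 0.401     ]]
```

move_arm:
  commands:
    - [[0,0,0],[0.25,0.45,0.5],5.5]
    - [[0,0,0],[0,0,1.5],5.5]
    - [[0,0,0],[0,0,3],5.5]
    - [[0,0,0],[0,0,3.5],5.5]
    - [[0,0,0],[0,0,3.5],5.5]
    - [[0,0,0],[0,0,3.5],5.5]
    - [[0,0,0],[0,0,2],5.5]
    - [[0,0,0],[0,0,1.2],5.5]
    - [[0,0,0],[0,0,0.7],5.5]
    - [[0,0,0],[0,0,0.4],5.5]
    - [[0,0,0],[0,0,0.3],5.5]
    - [[0,0,0],[0,0,0.1],5.5]
    - [[0,0,0],[0,0,0.1],5.5]
    - [[0,0,0],[0,0,0],5.5]
    - [[0,0,0],[0,0,0],5.5]

```text
time: 36.15
tcp_pos: [0.4849, 0.3157, 0.1229]
orientation: [-3.141, -0.0, 0.133]
ft_force: [0.8, 0.2, -0.8]
finger_gap: 0.0604
grasp_force: 22.0
```

move_arm:
  commands:
    - [[0,0,0],[0,0,0.2],5.5]
    - [[0,0,0],[0,0,0.1],5.5]
    - [[0,0,0],[0,0,0.1],5.5]
    - [[0,0,0],[0,0,0],5.5]

```text
time: 36.55
tcp_pos: [0.4847, 0.3156, 0.1185]
orientation: [3.141, 0.0, 0.133]
ft_force: [0.5, 0.3, -1.8]
finger_gap: 0.0598
grasp_force: 22.0
```

move_arm:
  commands:
    - [[0,0,0],[0,0,0.1],5.5]
    - [[0,0,0],[0,0,0],5.5]

```text
time: 36.75
tcp_pos: [0.4849, 0.3157, 0.118]
orientation: [-3.142, -0.0, 0.133]
ft_force: [-1.8, -0.1, 2.3]
finger_gap: 0.0602
grasp_force: 22.0
```

Contact. Release, back off, and check with the top camera.

move_arm:
  commands:
    - [[0,0,0],[0,0,0.05],5.5]
    - [[0,0,0],[0,0,0],6.4]
    - [[0,0,0],[0,0,0],7.2]
    - [[0,0,0],[0,0,0],8.8]
    - [[0,0,0],[0,0,0],8.8]
    - [[0,0,0],[0,0,0],8.8]
    - [[0,0,0],[0,0,-1],8.8]
    - [[0,0,0],[0,0,-3],8.8]
    - [[0,0,0],[0,0,-4],8.8]
    - [[0,0,0],[0,0,-4],8.8]
    - [[0,0,0],[0,0,-4],8.8]
    - [[0,0,0],[0,0,-4],8.8]
    - [[0,0,0],[0,0,-4],8.8]
    - [[0,0,0],[0,0,-3],8.8]
    - [[0,0,0],[0,0,-1],8.8]
    - [[0,0,0],[0,0,0],8.8]

```text
time: 38.35
tcp_pos: [0.4849, 0.3157, 0.3983]
orientation: [-3.141, -0.002, 0.133]
ft_force: [-0.1, 0.5, -0.3]
finger_gap: 0.0881
grasp_force: 0.0
```

```bash
python3 - <<'E'
from h import *
c=r.get_calibration("wrist");im=r.grab_frame("wrist")[:,:,::-1]; np.save("w7.npy",c["T"]);cv2.imwrite("pics/w7.png",im); 
print(to_tool([.646,0,.3966],.133))
E
```

```text
(array([ 1.180e+01,  3.342e+01, -1.000e-02]), np.float64(0.01958147870461947))
```

View pics/w7.png

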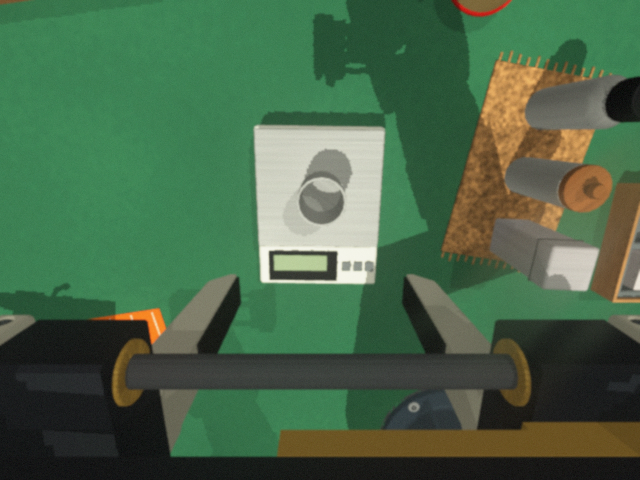

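```bash
python3 - <<'E'
from h import *
c=r.get_calibration("wrist"); P=cast(c,[(255,126),(385,126),(380,247),(259,247)],.065); print(P.round(4),P.mean(0),cast(c,[(322,199)],.140))
E
```

```text
[[0.5612 0.4165 0.065 ]
 [0.5847 0.2413 0.065 ]
 [0.4125 0.2162 0.065 ]
 [0.3882 0.3973 0.065 ]] [0.48666134 0.31782375 0.065     ] [[0.48805712 0.31488412 0.14      ]]
```

The cup stands upright within 3 mm of the pan's centre. Next is returning the flask.

move_arm:
  commands:
    - [[0,0,0],[0.5,1.4,0],8]
    - [[0,0,0],[1,3,0],8]
    - [[0,0,0],[1.3,3.7,0],8]
    - [[0,0,0],[1.5,4.2,0],8]
    - [[0,0,0],[1.5,4.2,0],8]
    - [[0,0,0],[1.5,4.2,0],8]
    - [[0,0,0],[1.5,4.2,0],8]
    - [[0,0,0],[1.3,3.7,0],8]
    - [[0,0,0],[1,2.8,0],8]
    - [[0,0,0],[0.7,2,0],8]
    - [[0,0,0],[0,0,0],8]
    - [[0,0,0],[0,0,0],8]

```text
time: 39.6
tcp_pos: [0.646, 0.0003, 0.3964]
orientation: [-3.141, 0.001, 0.133]
ft_force: [0.2, -0.8, 0.1]
finger_gap: 0.0803
grasp_force: 0.0
```

```bash
python3 - <<'E'
from h import *
c=r.get_calibration("wrist");im=r.grab_frame("wrist")[:,:,::-1];cv2.imwrite("pics/w8.png",im)
H,S,V=cv2.split(cv2.cvtColor(im,cv2.COLOR_BGR2HSV)); roi=np.zeros(H.shape,bool); roi[:300,240:400]=1
for b in blob((V<60)&roi,200): print(b,cast(c,[b[2]],.184))
print(to_tool([.646,-.001,.1665],.133), project(c,[.646,-.001,.184]))
E
```

```text
(np.int32(1349), [304, 187, 40, 43], [323.0, 208.0]) [[ 0.64790539 -0.00143514  0.184     ]]
(array([1.000e-02, 2.000e-01, 2.302e+01]), np.float64(0.055954784768462024)) [[322.37598728 209.63019257]]
```

move_arm:
  commands:
    - [[0,0,0],[0,0.15,1],8]
    - [[0,0,0],[0,0,3],8]
    - [[0,0,0],[0,0,4],8]
    - [[0,0,0],[0,0,4],8]
    - [[0,0,0],[0,0,4],8]
    - [[0,0,0],[0,0,3],8]
    - [[0,0,0],[0,0,2],8]
    - [[0,0,0],[0,0,1.2],8]
    - [[0,0,0],[0,0,0.8],8]
    - [[0,0,0],[0,0,0],8]
    - [[0,0,0],[0,0,0],4]
    - [[0,0,0],[0,0,0],4]
    - [[0,0,0],[0,0,0],4]
    - [[0,0,0],[0,0,0],4]
    - [[0,0,0],[0,0,0],4]
    - [[0,0,0],[0,0,0],4]
    - [[0,0,0],[0,0,0],4]
    - [[0,0,0],[0,0,0],4]
  grip_force: 25

```text
time: 41.45
tcp_pos: [0.6465, -0.0013, 0.1674]
orientation: [3.141, -0.0, 0.133]
ft_force: [-0.3, -0.7, 2.2]
finger_gap: 0.0459
grasp_force: 25.0
```

move_arm:
  commands:
    - [[0,0,0],[0,0,-0.5],4]
    - [[0,0,0],[0,0,-1],4]
    - [[0,0,0],[0,0,-2],4]
    - [[0,0,0],[0,0,-3],4]
    - [[0,0,0],[0,0,-3.5],4]
    - [[0,0,0],[0,0,-3.5],4]
    - [[0,0,0],[0,0,-3.5],4]
    - [[0,0,0],[0,0,-3],4]
    - [[0,0,0],[0,0,-2],4]
    - [[0,0,0],[0,0,-1],4]
    - [[0,0,0],[0,0,0],4]

```text
time: 42.55
tcp_pos: [0.6465, -0.0012, 0.3983]
orientation: [3.141, -0.002, 0.133]
ft_force: [-0.6, 0.3, -3.7]
finger_gap: 0.0454
grasp_force: 25.0
```

```bash
python3 - <<'E'
from h import *
print(to_tool([.4370,-.3127,.173],.133),r.observe()["tcp_pos"])
E
```

```text
(array([-24.94,  28.08,  22.5 ]), np.float64(0.02376774160696657)) [ 0.64646632 -0.00117378  0.39830808]
```

move_arm:
  commands:
    - [[0,0,0],[-0.8,0.9,0],4]
    - [[0,0,0],[-1.6,1.8,0],4]
    - [[0,0,0],[-2.2,2.5,0],4]
    - [[0,0,0],[-2.6,2.95,0],4]
    - [[0,0,0],[-2.6,2.95,0],4]
    - [[0,0,0],[-2.6,2.95,0],4]
    - [[0,0,0],[-2.6,2.95,0],4]
    - [[0,0,0],[-2.6,2.95,0],4]
    - [[0,0,0],[-2.6,2.95,0],4]
    - [[0,0,0],[-2.2,2.5,0],4]
    - [[0,0,0],[-1.6,1.8,0],4]
    - [[0,0,0],[-0.9,0.9,0],4]
    - [[0,0,0],[0,0,0],4]
    - [[0,0,0],[0,0,0],4]
    - [[0,0,0],[0,0,0],4]

```text
time: 44.05
tcp_pos: [0.4375, -0.312, 0.397]
orientation: [-3.141, 0.0, 0.135]
ft_force: [0.1, -0.2, -2.1]
finger_gap: 0.046
grasp_force: 25.0
```

```bash
python3 - <<'E'
from h import *
print(to_tool([.4370,-.3127,.173],.133),r.observe()["tcp_pos"])
E
```

```text
(array([-0.06,  0.08, 22.4 ]), np.float64(0.08913098742413104)) [ 0.43747469 -0.31195692  0.39697871]
```

move_arm:
  commands:
    - [[0,0,0],[-0.15,0.15,1],4]
    - [[0,0,0],[0,0,2],4]
    - [[0,0,0],[0,0,3],4]
    - [[0,0,0],[0,0,3],4]
    - [[0,0,0],[0,0,3],4]
    - [[0,0,0],[0,0,3],4]
    - [[0,0,0],[0,0,2],4]
    - [[0,0,0],[0,0,1.5],4]
    - [[0,0,0],[0,0,1],4]
    - [[0,0,0],[0,0,1],4]
    - [[0,0,0],[0,0,0.8],4]
    - [[0,0,0],[0,0,0.4],4]
    - [[0,0,0],[0,0,0.2],4]
    - [[0,0,0],[0,0,0.1],4]
    - [[0,0,0],[0,0,0],4]
    - [[0,0,0],[0,0,0],4]

```text
time: 45.65
tcp_pos: [0.4358, -0.3146, 0.1775]
orientation: [3.141, -0.0, 0.133]
ft_force: [0.3, 0.4, -2.1]
finger_gap: 0.0457
grasp_force: 25.0
```

move_arm:
  commands:
    - [[0,0,0],[0,0,0.15],4]
    - [[0,0,0],[0,0,0.1],4]
    - [[0,0,0],[0,0,0],4]

```text
time: 45.95
tcp_pos: [0.4356, -0.3145, 0.1745]
orientation: [-3.141, 0.0, 0.133]
ft_force: [0.3, -0.3, -3.7]
finger_gap: 0.0459
grasp_force: 25.0
```

move_arm:
  commands:
    - [[0,0,0],[0,0,0.1],4]
    - [[0,0,0],[0,0,0],4]

```text
time: 46.15
tcp_pos: [0.4359, -0.3147, 0.1744]
orientation: [3.141, -0.001, 0.133]
ft_force: [-1.1, 1.4, 4.6]
finger_gap: 0.045
grasp_force: 25.0
```

move_arm:
  commands:
    - [[0,0,0],[0,0,0],5]
    - [[0,0,0],[0,0,0],6.5]
    - [[0,0,0],[0,0,0],8.8]
    - [[0,0,0],[0,0,0],8.8]
    - [[0,0,0],[0,0,0],8.8]
    - [[0,0,0],[0,0,-1],8.8]
    - [[0,0,0],[0,0,-3],8.8]
    - [[0,0,0],[0,0,-4],8.8]
    - [[0,0,0],[0,0,-4],8.8]
    - [[0,0,2],[0,0,-2],8.8]
    - [[0,0,0],[0,0,0],8.8]

```text
time: 47.25
tcp_pos: [0.4364, -0.3151, 0.3173]
orientation: [3.137, -0.004, 0.098]
ft_force: [-0.3, 0.0, 0.5]
finger_gap: 0.0881
grasp_force: 0.0
```

```bash
python3 - <<'E'
from h import *
print(to_tool([.4455,-.008,.1355],.098),r.observe()["tcp_pos"])
E
```

```text
(array([  3.83, -30.56,  18.07]), np.float64(-0.01460752839073715)) [ 0.43643284 -0.31513593  0.31733435]
```

move_arm:
  commands:
    - [[0,0,0],[0.2,-1.5,0],8.8]
    - [[0,0,0],[0.4,-3,0],8.8]
    - [[0,0,0],[0.5,-4,0],8.8]
    - [[0,0,0],[0.6,-4.2,0],8.8]
    - [[0,0,0],[0.6,-4.2,0],8.8]
    - [[0,0,0],[0.5,-4.2,0],8.8]
    - [[0,0,0],[0.5,-4,0],8.8]
    - [[0,0,0],[0.3,-3,0],8.8]
    - [[0,0,0],[0.2,-1.8,0],8.8]
    - [[0,0,0],[0,-0.7,0],8.8]
    - [[0,0,0],[0,0,0],8.8]
    - [[0,0,0],[0,0,0],8.8]

```text
time: 48.45
tcp_pos: [0.4431, -0.0066, 0.3132]
orientation: [-3.142, 0.001, 0.099]
ft_force: [0.5, 0.6, 0.3]
finger_gap: 0.0882
grasp_force: 0.0
```

```bash
python3 - <<'E'
from h import *
print(to_tool([.4455,-.008,.1355],.098),r.observe()["tcp_pos"])
E
```

```text
(array([ 0.24,  0.16, 17.77]), np.float64(0.030680258706231204)) [ 0.44310698 -0.0066419   0.31319749]
```

move_arm:
  commands:
    - [[0,0,0],[0.25,0.15,1],8.8]
    - [[0,0,0],[0,0,3],8.8]
    - [[0,0,0],[0,0,4],8.8]
    - [[0,0,0],[0,0,4],8.8]
    - [[0,0,0],[0,0,3],8.8]
    - [[0,0,0],[0,0,1.5],8.8]
    - [[0,0,0],[0,0,0.8],8.8]
    - [[0,0,0],[0,0,0.4],8.8]
    - [[0,0,0],[0,0,0],8.8]
    - [[0,0,0],[0,0,0],5.5]
    - [[0,0,0],[0,0,0],5.5]
    - [[0,0,0],[0,0,0],5.5]
    - [[0,0,0],[0,0,0],5.5]
    - [[0,0,0],[0,0,0],5.5]
    - [[0,0,0],[0,0,0],5.5]
    - [[0,0,0],[0,0,0],5.5]
  grip_force: 28

```text
time: 50.05
tcp_pos: [0.4462, -0.0075, 0.1369]
orientation: [3.142, -0.0, 0.099]
ft_force: [-1.7, 0.7, 6.0]
finger_gap: 0.0599
grasp_force: 28.0
```

move_arm:
  commands:
    - [[0,0,0],[0,0,-0.5],5.5]
    - [[0,0,0],[0,0,-1],5.5]
    - [[0,0,0],[0,0,-2],5.5]
    - [[0,0,0],[0,0,-3],5.5]
    - [[0,0,0],[0,0,-3.5],5.5]
    - [[0,0,0],[0,0,-3.5],5.5]
    - [[0,0,0],[0,0,-3.5],5.5]
    - [[0,0,0],[0,0,-3],5.5]
    - [[0,0,0],[0,0,-2],5.5]
    - [[0,0,0],[0,0,-1],5.5]
    - [[0,0,0],[0,0,0],5.5]

```text
time: 51.15
tcp_pos: [0.4461, -0.0075, 0.3676]
orientation: [3.141, -0.001, 0.098]
ft_force: [-0.2, -1.0, -3.8]
finger_gap: 0.06
grasp_force: 28.0
```

```bash
python3 - <<'E'
from h import *
print(to_tool([.5323,-.3874,.1425],.098),r.observe()["tcp_pos"],r.observe()["orientation"])
E
```

```text
(array([ 4.81, 38.64, 22.53]), np.float64(0.02465447288652829)) [ 0.44609041 -0.00754793  0.36755994] [ 3.14122187e+00 -1.49474031e-03  9.84303017e-02]
```

move_arm:
  commands:
    - [[0,0,0],[0.1,1,0],5.5]
    - [[0,0,0],[0.3,2,0],5.5]
    - [[0,0,0],[0.4,3,0],5.5]
    - [[0,0,0],[0.4,3.5,0],5.5]
    - [[0,0,0],[0.4,3.5,0],5.5]
    - [[0,0,0],[0.4,3.5,0],5.5]
    - [[0,0,0],[0.5,3.5,0],5.5]
    - [[0,0,0],[0.5,3.5,0],5.5]
    - [[0,0,0],[0.5,3.5,0],5.5]
    - [[0,0,0],[0.4,3.5,0],5.5]
    - [[0,0,0],[0.4,3.5,0],5.5]
    - [[0,0,0],[0.3,2.5,0],5.5]
    - [[0,0,0],[0.2,1.4,0],5.5]
    - [[0,0,0],[0,0.7,0],5.5]
    - [[0,0,0],[0,0,0],5.5]
    - [[0,0,0],[0,0,0],5.5]

```text
time: 52.75
tcp_pos: [0.5315, -0.3865, 0.3661]
orientation: [-3.141, 0.001, 0.099]
ft_force: [0.8, 0.7, -2.5]
finger_gap: 0.0599
grasp_force: 28.0
```

```bash
python3 - <<'E'
from h import *
print(to_tool([.5323,-.3874,.1425],.098),r.observe()["tcp_pos"],r.observe()["orientation"])
E
```

```text
(array([ 0.08,  0.11, 22.36]), np.float64(0.04089706831392015)) [ 0.53152257 -0.38652356  0.36610275] [-3.14071647e+00  7.13589821e-04  9.87137885e-02]
```

move_arm:
  commands:
    - [[0,0,-1],[0,0.15,1],5.5]
    - [[0,0,0],[0,0,2],5.5]
    - [[0,0,0],[0,0,3],5.5]
    - [[0,0,0],[0,0,3],5.5]
    - [[0,0,0],[0,0,3],5.5]
    - [[0,0,0],[0,0,3],5.5]
    - [[0,0,0],[0,0,2],5.5]
    - [[0,0,0],[0,0,1.5],5.5]
    - [[0,0,0],[0,0,1],5.5]
    - [[0,0,0],[0,0,1],5.5]
    - [[0,0,0],[0,0,0.8],5.5]
    - [[0,0,0],[0,0,0.3],5.5]
    - [[0,0,0],[0,0,0.2],5.5]
    - [[0,0,0],[0,0,0.1],5.5]
    - [[0,0,0],[0,0,0],5.5]
    - [[0,0,0],[0,0,0],5.5]

```text
time: 54.35
tcp_pos: [0.532, -0.3885, 0.1481]
orientation: [3.141, -0.0, 0.116]
ft_force: [0.3, 0.8, -2.6]
finger_gap: 0.0596
grasp_force: 28.0
```

move_arm:
  commands:
    - [[0,0,0],[0,0,0.2],5.5]
    - [[0,0,0],[0,0,0.1],5.5]
    - [[0,0,0],[0,0,0.1],5.5]
    - [[0,0,0],[0,0,0],5.5]

```text
time: 54.75
tcp_pos: [0.532, -0.3884, 0.144]
orientation: [3.142, -0.0, 0.116]
ft_force: [-0.3, 1.0, 1.1]
finger_gap: 0.0596
grasp_force: 28.0
```

Contact. Release, rise and head for the canister.

move_arm:
  commands:
    - [[0,0,0],[0,0,0.05],5.5]
    - [[0,0,0],[0,0,0],6.3]
    - [[0,0,0],[0,0,0],7]
    - [[0,0,0],[0,0,0],8.8]
    - [[0,0,0],[0,0,0],8.8]
    - [[0,0,0],[0,0,0],8.8]
    - [[0,0,0],[0,0,-1],8.8]
    - [[0,0,0],[0,0,-3],8.8]
    - [[0,0,0],[0,0,-4],8.8]
    - [[0,0,0],[0,0,-4],8.8]
    - [[0,0,0],[0,0,-4],8.8]
    - [[0,0,-1],[0,0,-1],8.8]
    - [[0,0,0],[0,0,0],8.8]

```text
time: 56.05
tcp_pos: [0.5323, -0.3887, 0.3154]
orientation: [3.139, -0.002, 0.134]
ft_force: [0.2, -0.1, -0.9]
finger_gap: 0.088
grasp_force: 0.0
```

```bash
python3 - <<'E'
from h import *
print(to_tool([.5453,0,.130],.133),r.observe()["tcp_pos"],r.observe()["orientation"])
E
```

```text
(array([  6.44, -38.39,  18.45]), np.float64(0.0603294080647071)) [ 0.53227244 -0.3886811   0.3153502 ] [ 3.13891375e+00 -2.39910670e-03  1.34052947e-01]
```

move_arm:
  commands:
    - [[0,0,0],[0.3,-1.5,0],8.8]
    - [[0,0,0],[0.5,-3,0],8.8]
    - [[0,0,0],[0.7,-4,0],8.8]
    - [[0,0,0],[0.7,-4.4,0],8.8]
    - [[0,0,0],[0.7,-4.4,0],8.8]
    - [[0,0,0],[0.7,-4.4,0],8.8]
    - [[0,0,0],[0.7,-4.4,0],8.8]
    - [[0,0,0],[0.7,-4.4,0],8.8]
    - [[0,0,0],[0.7,-3.6,0],8.8]
    - [[0,0,0],[0.4,-2.5,0],8.8]
    - [[0,0,0],[0.3,-1.8,0],8.8]
    - [[0,0,0],[0,0,0],8.8]
    - [[0,0,0],[0,0,0],8.8]

```text
time: 57.35
tcp_pos: [0.5435, 0.0011, 0.312]
orientation: [-3.141, 0.002, 0.134]
ft_force: [0.7, 0.3, -0.2]
finger_gap: 0.0885
grasp_force: 0.0
```

```bash
python3 - <<'E'
from h import *
print(to_tool([.5453,0,.130],.133),r.observe()["tcp_pos"])
c=r.get_calibration("wrist");im=r.grab_frame("wrist")[:,:,::-1]
H,S,V=cv2.split(cv2.cvtColor(im,cv2.COLOR_BGR2HSV))
for b in blob((H<13)&(S>130),800)[:4]: print(b,cast(c,[b[2]],.146).round(4))
E
```

```text
(array([ 0.2 ,  0.14, 18.2 ]), np.float64(0.07301067074574108)) [0.5435294  0.00107148 0.31197588]
```

move_arm:
  commands:
    - [[0,0,0],[0.2,0.15,1],8.8]
    - [[0,0,0],[0,0,3],8.8]
    - [[0,0,0],[0,0,4],8.8]
    - [[0,0,0],[0,0,4],8.8]
    - [[0,0,0],[0,0,3],8.8]
    - [[0,0,0],[0,0,1.8],8.8]
    - [[0,0,0],[0,0,0.9],8.8]
    - [[0,0,0],[0,0,0.4],8.8]
    - [[0,0,0],[0,0,0],8.8]
    - [[0,0,0],[0,0,0],5]
    - [[0,0,0],[0,0,0],5]
    - [[0,0,0],[0,0,0],5]
    - [[0,0,0],[0,0,0],5]
    - [[0,0,0],[0,0,0],5]
    - [[0,0,0],[0,0,0],5]
    - [[0,0,0],[0,0,0],5]
  grip_force: 28

```text
time: 59.0
tcp_pos: [0.5466, -0.0005, 0.1324]
orientation: [3.142, -0.0, 0.133]
ft_force: [-0.7, 0.7, 4.0]
finger_gap: 0.0576
grasp_force: 28.0
```

move_arm:
  commands:
    - [[0,0,0],[0,0,-0.5],5]
    - [[0,0,0],[0,0,-1],5]
    - [[0,0,0],[0,0,-2],5]
    - [[0,0,0],[0,0,-3],5]
    - [[0,0,0],[0,0,-3.5],5]
    - [[0,0,0],[0,0,-3],5]
    - [[0,0,0],[0,0,-2],5]
    - [[0,0,0],[0,0,-1],5]
    - [[0,0,0],[0,0,0],5]

```text
time: 59.9
tcp_pos: [0.5467, -0.0006, 0.2933]
orientation: [3.141, -0.002, 0.133]
ft_force: [0.8, -0.0, -2.9]
finger_gap: 0.0577
grasp_force: 28.0
```

```bash
python3 - <<'E'
from h import *
print(to_tool([.5085,-.2213,.137],.133),r.observe()["tcp_pos"])
E
```

```text
(array([-6.75, 21.36, 15.63]), np.float64(0.023723248096788777)) [ 0.54668707 -0.00056987  0.29329144]
```

move_arm:
  commands:
    - [[0,0,0],[-0.3,1,0],5]
    - [[0,0,0],[-0.6,2,0],5]
    - [[0,0,0],[-0.9,3,0],5]
    - [[0,0,0],[-1,3,0],5]
    - [[0,0,0],[-1,3,0],5]
    - [[0,0,0],[-1,3,0],5]
    - [[0,0,0],[-0.9,3,0],5]
    - [[0,0,0],[-0.7,2.2,0],5]
    - [[0,0,0],[-0.3,1.2,0],5]
    - [[0,0,0],[0,0,0],5]
    - [[0,0,0],[0,0,0],5]

```text
time: 61.0
tcp_pos: [0.5084, -0.221, 0.2916]
orientation: [-3.141, 0.001, 0.133]
ft_force: [0.7, 0.1, -2.6]
finger_gap: 0.0573
grasp_force: 28.0
```

```bash
python3 - <<'E'
from h import *
print(to_tool([.5085,-.2213,.139],.133),r.observe()["tcp_pos"])
E
```

```text
(array([ 0.02,  0.04, 15.26]), np.float64(0.017541462730881245)) [ 0.50840831 -0.22101198  0.29161916]
```

move_arm:
  commands:
    - [[0,0,0],[0,0,1],5]
    - [[0,0,0],[0,0,2],5]
    - [[0,0,0],[0,0,3],5]
    - [[0,0,0],[0,0,3],5]
    - [[0,0,0],[0,0,1.8],5]
    - [[0,0,0],[0,0,1.3],5]
    - [[0,0,0],[0,0,1],5]
    - [[0,0,0],[0,0,0.8],5]
    - [[0,0,0],[0,0,0.5],5]
    - [[0,0,0],[0,0,0.3],5]
    - [[0,0,0],[0,0,0.1],5]
    - [[0,0,0],[0,0,0],5]
    - [[0,0,0],[0,0,0],5]

```text
time: 62.3
tcp_pos: [0.5087, -0.2217, 0.1445]
orientation: [3.141, -0.001, 0.133]
ft_force: [0.6, -0.6, -3.0]
finger_gap: 0.0575
grasp_force: 28.0
```

move_arm:
  commands:
    - [[0,0,0],[0,0,0.15],5]
    - [[0,0,0],[0,0,0.1],5]
    - [[0,0,0],[0,0,0],5]
    - [[0,0,0],[0,0,0],5]

```text
time: 62.7
tcp_pos: [0.5085, -0.2216, 0.1417]
orientation: [-3.142, 0.0, 0.133]
ft_force: [-0.0, 0.2, -3.4]
finger_gap: 0.0578
grasp_force: 28.0
```

move_arm:
  commands:
    - [[0,0,0],[0,0,0.1],5]
    - [[0,0,0],[0,0,0.1],5]
    - [[0,0,0],[0,0,0],5]

```text
time: 63.0
tcp_pos: [0.5085, -0.2215, 0.1395]
orientation: [-3.142, 0.0, 0.133]
ft_force: [-0.9, -0.4, -2.7]
finger_gap: 0.0575
grasp_force: 28.0
```

move_arm:
  commands:
    - [[0,0,0],[0,0,0.1],5]
    - [[0,0,0],[0,0,0],5]

```text
time: 63.2
tcp_pos: [0.5089, -0.2215, 0.1394]
orientation: [3.141, -0.001, 0.133]
ft_force: [-1.6, 1.7, 6.0]
finger_gap: 0.0579
grasp_force: 28.0
```

move_arm:
  commands:
    - [[0,0,0],[0,0,0],6.2]
    - [[0,0,0],[0,0,0],7]
    - [[0,0,0],[0,0,0],8.8]
    - [[0,0,0],[0,0,0],8.8]
    - [[0,0,0],[0,0,0],8.8]
    - [[0,0,0],[0,0,-1],8.8]
    - [[0,0,0],[0,0,-3],8.8]
    - [[0,0,0],[0,0,-4],8.8]
    - [[0,0,0],[0,0,-4],8.8]
    - [[0,0,0],[0,0,-4],8.8]
    - [[0,0,0],[-2,-2,-3],8.8]
    - [[0,0,0],[-3,-4,-3],8.8]
    - [[0,0,0],[-3,-4,-2],8.8]
    - [[0,0,0],[-3,-4,0],8.8]
    - [[0,0,0],[0,0,0],8.8]
    - [[0,0,0],[0,0,0],8.8]

```text
time: 64.8
tcp_pos: [0.3882, -0.1047, 0.3741]
orientation: [3.14, -0.002, 0.134]
ft_force: [0.3, 0.4, -0.0]
finger_gap: 0.088
grasp_force: 0.0
```

```bash
python3 - <<'E'
from h import *
a=r.grab_frame("top")[200:400,120:580,::-1]; b=r.grab_frame("scene")[120:340,90:500,::-1]
b=cv2.resize(b,(460,247)); cv2.imwrite("pics/end.png",cv2.resize(np.vstack([a,b]),None,fx=1.34,fy=1.34,interpolation=2))
E
```

```text
(no output)
```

View pics/end.png

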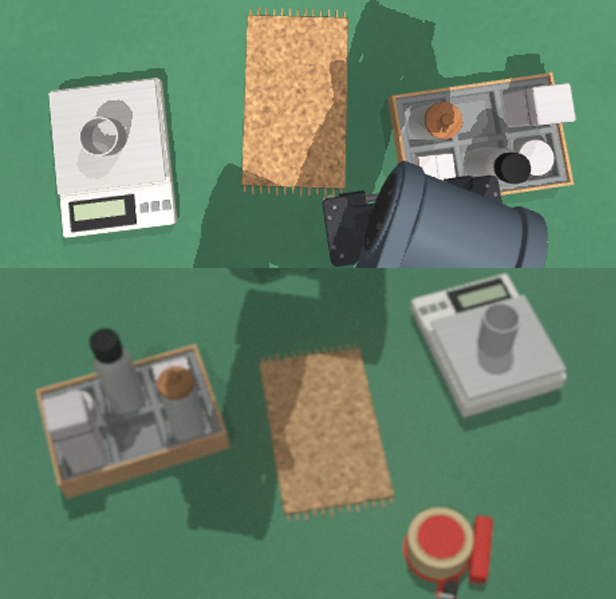

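The flask, tin and canister are upright in their own pockets. The cup is centred on the pan (~103,137 in the top view), and the bystanders are undisturbed.

```bash
python3 -c "
from station import r
print(r.close_job())"
```

```text
the job is handed in; nothing more can be done
None
```

The job is handed in at about 65 s of the 144 s: the cup stands on the scale's pan within about 3 mm of its centre, the flask, tea tin and canister are back upright in their own pockets, and the final pictures show the bystanders undisturbed.

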